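# Dress the sawn end of a bar with a file

## Task

Take the flat file from the rack and dress the sawn top end of the steel bar standing in the vise with three long strokes: hold the file flat and square across the end and push it away from the vise's screw handle, with light pressure, so that the bar runs from near the file's tip to near its heel. It cuts on the push only, so after every stroke lift it clear and carry it back in the air. Keep the file off the vise, lay it back down in its own notches as it was, and leave the other things alone.

Things in the scene. Friction and masses are not known exactly. Their poses are not given: they have to be found in the camera images.
- file: Flat file, loose, 200 mm long, 160 g. Blade 120 long, 22 wide, 5 thick; then a 16 ferrule; then a flat-sided wooden handle, x = -80 to -16, 24 wide (y), 28 high (z). Origin on the centre line at the heel (blade meets ferrule); x to the tip, z square to the blade's faces. Balance point at x = 35. Racked, it lies level, centre line 48.5 above the table, the handle free in the air off the rack's edge.
- file_tip (a point): The middle of the flat file's tip end: on its centre line, 120 ahead of file's origin. Axes as file.
- bar: Steel flat bar held rigidly upright in the vise, its end 35 to 50 mm above the jaw tops, 185 to 200 above the table. Origin: centre of its sawn top end, a level face 8 (x) by 30 (y). x is level, across the bar's thickness, away from the vise's screw handle: the way to push the file. z is up.
- vise: Bench vise on a board, fixed. Origin on the table under the jaw gap; x away from the screw handle, as bar. Jaw tops 150 mm high; jaws reach 45 each way along x, 50 each way along y; anvil behind (+x) 142 high. The slide runs to x = -135 (top 105 high); the screw's cross handle is at x = -159, 84 high, y = -75 to 100.
- rack: Wooden file rack, fixed: base 130 (x) by 200 (y) mm, 12 thick, two cross rails at x = -40 and 40, each 14 thick. Each rail has notches centred at y = -45 and 45, 30 wide, floor 46 and shoulders 60 above the table. Origin on the table under its middle. A file lies in each pair of notches, pointing to +x, heel at about x = -55.
- square_file: The other file in the rack, loose: blade 9 by 9 mm square and 120 long, the same kind of handle. Origin and axes as for file. Not to be used.
- oil_bottle: White oil bottle, loose, 52 across, 130 high; origin at the centre of its underside.
- file_card: File-cleaning brush with a wooden back, loose, 50 wide, 205 long with its handle to -x, 26 high; origin under the middle of its 110 mm head.
- glass_jar: Open glass jar, loose, 76 across, 110 high; origin at the centre of its underside.
There are look-alikes about, which are no part of the job. What is shaped like the file but orange or purple is not meant.

How it is judged:
By the outcome, as a careful person would: the job done as asked, in the order asked, and still so for the second after the job is handed in, with the robot touching nothing.
It also fails if it takes over 69 s, if anything falls off the work surface, if the arm or the gripper's body presses on something with over 40 N, if the wrist force passes 120 N, or if a joint passes its speed limit or range.

## Robot

A 6-joint arm with a two-finger parallel gripper is mounted at the origin on the work surface. World frame = base frame: x ahead of the robot, y to its left, z up, the work surface at z = 0. Lengths are in m, angles in degrees, forces in N, time in s.
With the tool pointing down it reaches from about 0.3 to 0.875 m from the base axis. Payload 4.2 kg.
Tool frame: the origin (TCP) lies on the centre line of the jaws, within the pads' length; the fingertips stand finger_overhang ahead of it and the grasp point (between the pads) lies 3 mm ahead of it (finger_overhang is the distance from the TCP to the fingertips, in m); z points along the fingers, y is the line along which they close (so a half turn about z gives the same grasp; the last joint's range is limited). The gripper opens to 85 mm and grips with 20 to 120 N. Pads are 22 mm wide; open, the fingers measure 114 mm over their backs; the gripper's body (76 mm by 85 mm) begins 54 mm behind the grasp point. The pads swing forward as they close: fully open they stand 13 mm farther back than shut.
Start: joints at [-68.812, 18.312, 89.639, -0, 72.044, -1.146], TCP at [0.219, -0.532, 0.253] pointing down, gripper open.
Joint ranges: [-177.97, 177.97], [-48.28, 115.42], [12.27, 149.76], [-77.06, 257.06], [2.81, 150.46], [-146.56, 146.56]. Speed limits (degrees/s): [147.25, 147.25, 180, 180, 180, 180].

## Interface

Orientations are given as a 3x3 rotation matrix whose columns are the frame's x, y, z axes.
In Python, from cell import get_obs, capture, calibration, finish_job, regions_of, finger_overhang gives the robot as it stands.
- The arm moves only by the tool step_arm, never from a script. Its argument "commands" is a list of rows, each an object of numbers: "tx", "ty", "tz": the shift along the world's x, y, z in cm; "wx", "wy", "wz": the turn, a rotation vector about the world's x, y, z in rad. In form: [{"tx": .., "ty": .., "tz": .., "wx": .., "wy": .., "wz": ..}, ...]. A call has 1 to 20 rows; each row shifts and turns the commanded pose from where the row before left it; what a row does not reach is not made up. A row lasts 1/8 s, in which the tool goes at most 62.5 mm and 10.7 degrees, less where a joint would pass 70% of its speed; a pose out of reach is approached as far as the arm can. A call with a gripper value outside its range is refused whole. "grip" is the opening, from 0 (shut) to 1 (fully open), set as the call begins (left out, the last holds). The fingers move at their own pace and stop on an object; the grip force is fixed at half the most. Time passes only in rows, so rows that do not move let the fingers close. It gives the time, the measured TCP pose, the force, the opening and the grip force at its end, in the units of the state.
- get_obs(): the state, without advancing time (a new reading comes with each control period).
- capture(name): name is "scene" or "top"; returns the picture (420x560x3 uint8, red, green, blue); there is no depth.
- calibration(name): a dict with "K" (3x3 intrinsics, pixels), "k1" (the pictures are not rectified: a ray, as slopes to the right and down, at radius r is drawn at 1 + k1 r^2 times it, then the intrinsics apply), "origin" and "attitude" of the camera in the world. Camera axes: x right, y down, z forward; pixel columns grow to the right and rows downward; lengths in m; the calibration is good to about 2 mm. A picture is of the moment at which its call begins. calibration takes no time and is no camera call.
- finish_job(): hands the job in; it is judged then, once.
Trained networks look in the newest picture that a camera, given by its name, has taken for a name from the list of things; names that differ only in an ending like _2 or _b are one class to them, and where a whole thing is asked for, a point or a joint stands for the part that bears it (a point fixed in the world has none). Each returns a list of dicts, best first, with "conf" (0 to 1); they miss things now and then, are a little off and sometimes report something else, mostly with a low value. They report only what shows in the picture. A call takes as long as a camera call. They do not tell look-alikes from the thing itself.
- regions_of(target, camera): "mask" (420x560 bool, what is visible of it) and "bbox" ([left, top, right, bottom] in pixels, round what is visible of it).
The state is a dict: "t": time; "joint_positions": joint angles; "qvel": joint speeds; "joint_torque": joint torques, N m; "position": TCP position; "orientation": TCP orientation; "ft_force": force on the tool from outside, world axes, zero at the start; "wrist_torque": the same for the moment, N m; "gripper_width": opening from 0.0 (shut) to 1.0 (fully open); "gripper_force": force on a finger pad.
Only numpy, scipy, OpenCV 4.12 (cv2) and the standard library are available. Lean on these libraries where they do the work, as an engineer would, in place of code of your own. Each camera call takes 0.05 s, during which the arm holds its last target. There are 200 camera calls.

## Working session

There is one attempt and no reset: what is moved stays moved. The work goes in short steps, Python scripts to look and compute and a tool call to move; the robot and the scene stay as the last step left them, time stands still between calls to the robot, and variables do not carry over. Pictures are saved under pics/ and viewed, at most 10 in all, crops included, and the job is handed in when it is done.

Besides the shell and the picture viewer there is one more tool, called by a JSON object that holds its "op" and its "data", one argument or row to a line. step_arm: Moves the arm, as the interface text tells. Its arguments: {"type":"object","properties":{"commands":{"type":"array"},"grip":{"type":"number"}},"required":["commands"]}

```bash
mkdir -p pics; ls; python3 - <<'E'
from cell import *
import cv2,numpy as np
for n in("scene","top"):
    im=capture(n); cv2.imwrite(f"pics/{n}0.png",im[:,:,::-1])
    c=calibration(n); print(n,{k:np.round(v,4).tolist() for k,v in c.items()})
    for t in("file","bar","vise","rack","square_file"):
        print(t,[(round(r["conf"],2),np.array(r["bbox"]).tolist(),int(r["mask"].sum())) for r in regions_of(t,n)])
print(finger_overhang,get_obs())
E
```

```text
pics
scene {'K': [[389.4414, 0.0, 282.007], [0.0, 389.4414, 208.9486], [0.0, 0.0, 1.0]], 'k1': -0.0222, 'origin': [1.3731, -0.35, 0.7392], 'attitude': [[0.3625, 0.5153, -0.7766], [0.9319, -0.1876, 0.3105], [0.0143, -0.8362, -0.5482]]}
file [(0.89, [249.2, 198.8, 287.8, 235.4], 288), (0.79, [298.9, 189.3, 353.8, 201.3], 349), (0.78, [327.6, 200.9, 362.0, 241.8], 365)]
bar [(0.5, [199.1, 223.8, 213.6, 234.8], 166)]
vise [(0.94, [184.8, 215.9, 257.3, 320.2], 5322)]
rack [(0.92, [326.0, 212.7, 399.7, 257.9], 1843)]
square_file [(0.85, [355.2, 199.8, 389.9, 234.3], 281), (0.47, [327.8, 202.9, 359.9, 244.3], 361)]
top {'K': [[449.4209, 0.0, 275.9266], [0.0, 449.4209, 213.9506], [0.0, 0.0, 1.0]], 'k1': -0.1297, 'origin': [0.3571, -0.0261, 1.3411], 'attitude': [[-0.0021, -0.9924, 0.1231], [-0.9996, 0.0057, 0.0291], [-0.0296, -0.123, -0.992]]}
file [(0.93, [206.1, 177.4, 220.8, 246.3], 532)]
bar [(0.54, [361.3, 179.0, 376.4, 185.7], 97)]
vise [(0.92, [313.8, 143.2, 391.6, 249.2], 4765)]
rack [(0.57, [168.5, 177.4, 240.5, 220.6], 2335)]
square_file [(0.86, [179.6, 173.5, 182.8, 242.3], 385), (
[... 170 characters left out ...]
e+01, -1.14310465e+00]), 'qvel': array([-0.11510441, -0.09281964,  0.00297551, -0.08060336,  0.06223999,
       -0.03546652]), 'joint_torque': array([-1.93965984e-04, -4.15177524e+01, -2.34322429e+01, -6.69596602e-05,
        4.27494442e-04, -7.77426209e-06]), 'position': array([ 0.21850615, -0.53186068,  0.25333711]), 'orientation': array([[ 9.24994125e-01,  3.79981404e-01,  1.94176509e-05],
       [ 3.79981404e-01, -9.24994120e-01, -1.03496566e-04],
       [-2.13655578e-05,  1.03112062e-04, -9.99999994e-01]]), 'ft_force': array([ 0.56659532, -0.2330839 ,  0.38441298]), 'wrist_torque': array([ 0.00040108, -0.05271107, -0.01112955]), 'gripper_force': 0.0, 'gripper_width': 1.0015843691655104}
```

```bash
python3 - <<'E'
import cv2
a=cv2.imread("pics/top0.png");
cv2.imwrite("pics/topc.png",cv2.resize(a[120:270,150:410],None,fx=3,fy=3,interpolation=cv2.INTER_CUBIC))
a=cv2.imread("pics/scene0.png");
cv2.imwrite("pics/scenec.png",cv2.resize(a[170:340,160:420],None,fx=3,fy=3,interpolation=cv2.INTER_CUBIC))
E
```

```text
(no output)
```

View pics/top0.png

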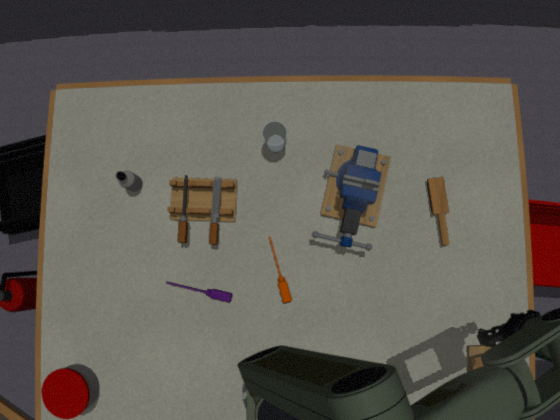

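View pics/topc.png

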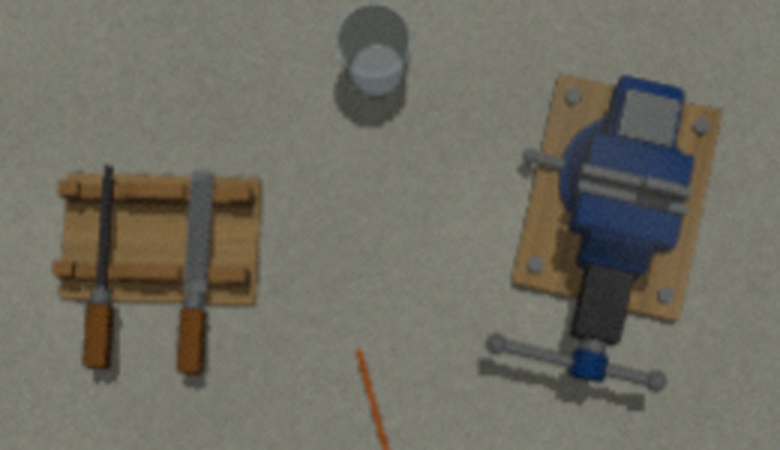

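View pics/scenec.png

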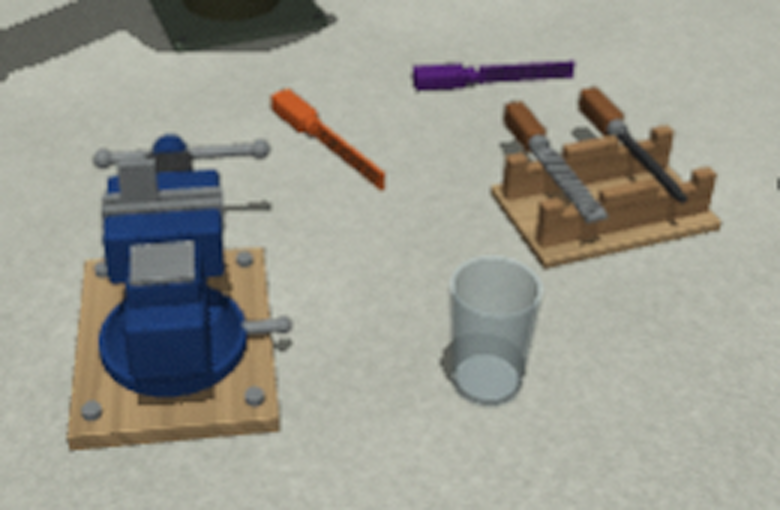

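The flat file is the grey, wide-bladed one: top view about (206–220, 177–246), the rack's right pair of notches. The square file lies to its left. The bar is in the vise at top (367,182) / scene (206,229), off-centre towards −y. Next I fit models to the masks in both views.

```bash
cat >h.py <<'E'
import numpy as np,cv2
from cell import *
from scipy.optimize import minimize
def proj(n,P):
    c=calibration(n);K=np.array(c["K"]);q=(np.asarray(P)-c["origin"])@np.array(c["attitude"])
    s=q[:,:2]/q[:,2:];s=s*(1+c["k1"]*(s**2).sum(1))[:,None]
    return s@K[:2,:2].T+K[:2,2]
def box(x0,x1,y0,y1,z0,z1): return np.array([[x,y,z] for x in(x0,x1) for y in(y0,y1) for z in(z0,z1)])/1000
FILE=[box(0,120,-11,11,-2.5,2.5),box(-16,0,-8,8,-8,8),box(-80,-16,-12,12,-14,14)]
def bar(h=35): return [box(-4,4,-15,15,-h,0)]
def put(b,p,yaw):
    c,s=np.cos(yaw),np.sin(yaw);return b@np.array([[c,-s,0],[s,c,0],[0,0,1]]).T+p
def render(n,boxes,S=8):
    m=np.zeros((420*S,560*S),np.uint8) if 0 else None
    out=np.zeros((420,560))
    al=[proj(n,b) for b in boxes];A=np.vstack(al);lo=np.floor(A.min(0)).astype(int)-1;hi=np.ceil(A.max(0)).astype(int)+2
    w,h=hi-lo;m=np.zeros((h*S,w*S),np.uint8)
    for a in al:
        cv2.fillConvexPoly(m,cv2.convexHull(np.round((a-lo+.5)*S*16).astype(np.int32)),1,shift=4)
    out[lo[1]:hi[1],lo[0]:hi[0]]=m.reshape(h,S,w,S).mean((1,3));return out
def fit(cost,x0,step):
    x0=np.array(x0,float);sx=np.vstack([x0]+[x0+np.eye(len(x0))[i]*step[i] for i in range(len(x0))])
    return minimize(cost,x0,method="Nelder-Mead",options=dict(initial_simplex=sx,xatol=1e-5,fatol=1e-5,maxiter=600))
def ray(n,uv,z):
    c=calibration(n)
    f=lambda v:((proj(n,[[v[0],v[1],z]])[0]-uv)**2).sum()
    return minimize(f,[.6,0],method="Nelder-Mead",options=dict(xatol=1e-6,fatol=1e-8)).x
E
python3 - <<'E'
from h import *
u=lambda a,b:np.array([a/3+150-1/3,b/3+120-1/3])
# vise yaw
q=[ray("top",u(*p),.02) for p in((560,75),(720,108),(678,320),(513,283))]
for a,b,o in((3,0,0),(2,1,0),(0,1,90),(3,2,90)):
    d=q[b]-q[a];print("board yaw",np.degrees(np.arctan2(d[1],d[0]))+o,np.linalg.norm(d))
a,b=ray("top",u(495,343),.084),ray("top",u(657,380),.084);d=b-a
print("handle yaw",np.degrees(np.arctan2(d[1],d[0]))+90,np.linalg.norm(d),a,b)
capture("top");capture("scene")
mt=regions_of("file","top")[0]["mask"];ms=[r["mask"] for r in regions_of("file","scene")]
ms=[m for m in ms if abs(np.nonzero(m)[1].mean()-345)<12];print(len(ms))
for views in([("top",mt)],[("scene",ms[0])],[("top",mt),("scene",ms[0])]):
    def c(v):
        return sum(abs(render(n,[put(b,[v[0],v[1],.0485],v[2]) for b in FILE])-m).sum()/m.sum() for n,m in views)
    g=ray("top",(215,220),.0485);r=fit(c,[g[0],g[1],-.04],[.01,.01,.05]);print([v[0] for v in views],r.x,np.degrees(r.x[2]),r.fun)
mt=regions_of("bar","top")[0]["mask"];ms=regions_of("bar","scene")[0]["mask"]
g=ray("top",(368,182),.19)
for z in(None,):
    def c(v,yaw=np.radians(-13)):
        return sum(abs(render(n,[put(b,v[:3],yaw) for b in bar((v[2]-.15)*1000)])-m).sum()/m.sum() for n,m in(("top",mt),("scene",ms)))
    r=fit(c,[*g,.19],[.01,.01,.01]);print("bar",r.x,r.fun)
    for n,m in(("top",mt),("scene",ms)): print(n,abs(render(n,[put(b,r.x,np.radians(-13)) for b in bar((r.x[2]-.15)*1000)])-m).sum()/m.sum(),m.sum())
E
```

```text
board yaw -13.549650526053387 0.2171404696113354
board yaw 48.138918699222494 0.34458229470336327
board yaw 187.36348015919882 0.14653052193466187
board yaw -13.063326915159934 0.16649282075893218
handle yaw -13.251253336115184 0.154847819504827 [ 0.45594233 -0.09758637] [ 0.42044786 -0.24831125]
1
['top'] [ 0.50928286  0.19108953 -0.05477575] -3.1384193626187122 0.1317335690515807
['scene'] [ 0.51354563  0.19181571 -0.07226448] -4.140449718272482 0.16632933937823835
['top', 'scene'] [ 0.5104055   0.19126908 -0.05873756] -3.3654142741408815 0.32479094913055095Traceback (most recent call last):
  File "<stdin>", line 16, in <module>
IndexError: list index out of range
```

```bash
python3 - <<'E'
from h import *
from scipy.optimize import least_squares
u=lambda a,b:np.array([a/3+150-1/3,b/3+120-1/3])
R=lambda uv,z:least_squares(lambda v:proj("top",[[v[0],v[1],z]])[0]-uv,[.6,0]).x
q=[R(u(*p),.02) for p in((560,75),(720,108),(678,320),(513,283))]
for a,b,o in((3,0,0),(2,1,0),(0,1,90),(3,2,90)):
    d=q[b]-q[a];print("board yaw",np.degrees(np.arctan2(d[1],d[0]))+o,np.linalg.norm(d))
def get(n):
    for i in range(5):
        capture(n);r=[k for k in regions_of("bar",n) if k["conf"]>.3]
        print(n,[(round(k["conf"],2),k["bbox"]) for k in r])
        if r:return r[0]["mask"]
V=[(n,m) for n in("top","scene") if (m:=get(n)) is not None]
g=R((368,182),.19)
for yaw in(-13.3,-10,-16):
    def c(v):
        return sum(abs(render(n,[put(b,v[:3],np.radians(yaw)) for b in bar((v[2]-.15)*1000)])-m).sum()/m.sum() for n,m in V)
    r=fit(c,[*g,.19],[.01,.01,.01]);print("bar",yaw,r.x,r.fun)
d=np.zeros((840,1120,3),np.uint8)
x=[]
for n,m in V:
    im=capture(n)[:,:,::-1].copy();P=proj(n,[[*r.x]])[0];cx,cy=P.astype(int)
    fit_=c
    big=cv2.resize(im[cy-25:cy+25,cx-25:cx+25],None,fx=8,fy=8,interpolation=cv2.INTER_NEAREST)
    x.append(big);mm=(m[cy-25:cy+25,cx-25:cx+25]*255).astype(np.uint8)
cv2.imwrite("pics/bar.png",np.hstack(x))
E
```

```text
board yaw -13.54969224251517 0.21714082079045469
board yaw -13.044934912302425 0.2196936403732221
board yaw -12.171944595066194 0.16459893789694313
board yaw -13.063319201500505 0.16649275662357357
top [(0.4, [363.7, 177.9, 378.6, 188.0])]
scene [(0.57, [201.3, 223.2, 214.2, 236.1])]
bar -13.3 [ 0.58453133 -0.2378326   0.1851416 ] 0.4622832369942197
bar -10 [ 0.58422108 -0.23776259  0.18436826] 0.4629380419075145
bar -16 [ 0.58459289 -0.23768164  0.18527064] 0.46919707369942193
```

View pics/bar.png

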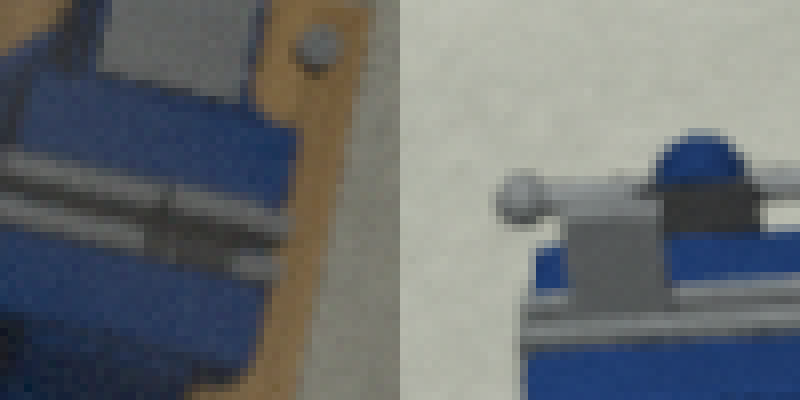

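```bash
python3 - <<'E'
from h import *
p=np.array([.5845,-.2378,.1852]);rows=[]
for pp in(p,p+[0.002,-.002,.003]):
    x=[]
    for n in("top","scene"):
        im=cv2.imread(f"pics/{n}0.png");cx,cy=proj(n,[p])[0].astype(int);S=10;H=20
        b=cv2.resize(im[cy-H:cy+H,cx-H:cx+H],None,fx=S,fy=S,interpolation=cv2.INTER_CUBIC)
        b=cv2.convertScaleAbs(b,alpha=1.5)
        P=np.round(((proj(n,put(bar((pp[2]-.15)*1000)[0],pp,np.radians(-13.2)))-[cx-H,cy-H]+.5)*S)).astype(int)
        for i in range(8):
            for j in range(i):
                if bin(i^j).count("1")==1: cv2.line(b,tuple(map(int,P[i])),tuple(map(int,P[j])),(0,255,0) if i&j&1 else (0,0,255),1)
        x.append(b)
    rows.append(np.hstack(x))
cv2.imwrite("pics/ov.png",cv2.resize(np.vstack(rows),(600,600)))
E
```

```text
(no output)
```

View pics/ov.png

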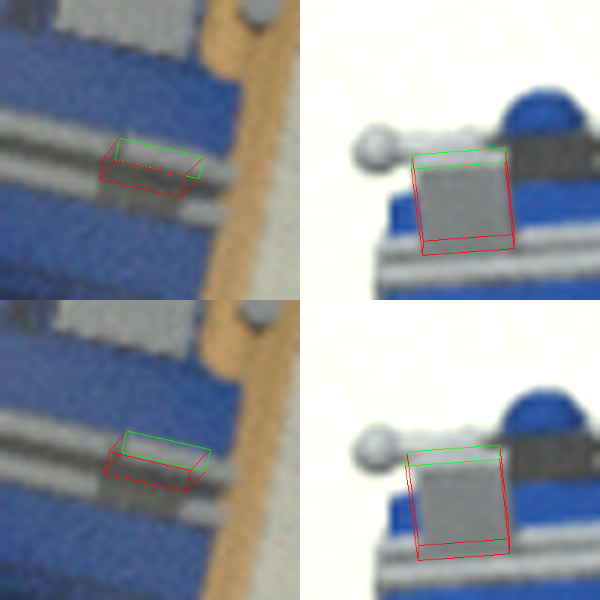

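{"op": "step_arm", "data": {
  "commands": [
    {"tx":1.6,"ty":4.5,"wz":-0.028},
    {"tx":1.6,"ty":4.5,"wz":-0.028},
    {"tx":1.6,"ty":4.5,"wz":-0.028},
    {"tx":1.6,"ty":4.5,"wz":-0.028},
    {"tx":1.6,"ty":4.5,"wz":-0.028},
    {"tx":1.6,"ty":4.5,"wz":-0.028},
    {"tx":1.6,"ty":4.5,"wz":-0.028},
    {"tx":1.6,"ty":4.5,"wz":-0.028},
    {"tx":1.6,"ty":4.5,"wz":-0.028},
    {"tx":1.6,"ty":4.5,"wz":-0.028},
    {"tx":1.6,"ty":4.5,"wz":-0.028},
    {"tx":1.6,"ty":4.5,"wz":-0.028},
    {"tx":1.6,"ty":4.5,"wz":-0.028},
    {"tx":1.6,"ty":4.5,"wz":-0.028},
    {"tx":1.6,"ty":4.5,"wz":-0.028},
    {"tx":1.6,"ty":4.5,"wz":-0.028},
    {"tx":0},
    {"tx":0}
  ],
  "grip": 1
}}

```text
invalid input at $.commands[0]: expected keys tx, ty, tz, wx, wy, wz
```

{"op": "step_arm", "data": {
  "commands": [
    {"tx":1.6,"ty":4.5,"tz":0,"wx":0,"wy":0,"wz":-0.028},
    {"tx":1.6,"ty":4.5,"tz":0,"wx":0,"wy":0,"wz":-0.028},
    {"tx":1.6,"ty":4.5,"tz":0,"wx":0,"wy":0,"wz":-0.028},
    {"tx":1.6,"ty":4.5,"tz":0,"wx":0,"wy":0,"wz":-0.028},
    {"tx":1.6,"ty":4.5,"tz":0,"wx":0,"wy":0,"wz":-0.028},
    {"tx":1.6,"ty":4.5,"tz":0,"wx":0,"wy":0,"wz":-0.028},
    {"tx":1.6,"ty":4.5,"tz":0,"wx":0,"wy":0,"wz":-0.028},
    {"tx":1.6,"ty":4.5,"tz":0,"wx":0,"wy":0,"wz":-0.028},
    {"tx":1.6,"ty":4.5,"tz":0,"wx":0,"wy":0,"wz":-0.028},
    {"tx":1.6,"ty":4.5,"tz":0,"wx":0,"wy":0,"wz":-0.028},
    {"tx":1.6,"ty":4.5,"tz":0,"wx":0,"wy":0,"wz":-0.028},
    {"tx":1.6,"ty":4.5,"tz":0,"wx":0,"wy":0,"wz":-0.028},
    {"tx":1.6,"ty":4.5,"tz":0,"wx":0,"wy":0,"wz":-0.028},
    {"tx":1.6,"ty":4.5,"tz":0,"wx":0,"wy":0,"wz":-0.028},
    {"tx":1.6,"ty":4.5,"tz":0,"wx":0,"wy":0,"wz":-0.028},
    {"tx":1.6,"ty":4.5,"tz":0,"wx":0,"wy":0,"wz":-0.028},
    {"tx":0,"ty":0,"tz":0,"wx":0,"wy":0,"wz":0},
    {"tx":0,"ty":0,"tz":0,"wx":0,"wy":0,"wz":0}
  ],
  "grip": 1
}}

```text
t: 3.4
position: [0.4741, 0.1877, 0.2531]
orientation: [[0.998, -0.058, -0.001], [-0.058, -0.998, -0.001], [-0.001, 0.001, -1.0]]
ft_force: [0.1, -0.4, 1.1]
gripper_width: 0.998
gripper_force: 0.0
```

{"op": "step_arm", "data": {
  "commands": [
    {"tx":0,"ty":0.57,"tz":-4,"wx":0,"wy":0,"wz":0},
    {"tx":0,"ty":0,"tz":-5,"wx":0,"wy":0,"wz":0},
    {"tx":0,"ty":0,"tz":-5,"wx":0,"wy":0,"wz":0},
    {"tx":0,"ty":0,"tz":-3.5,"wx":0,"wy":0,"wz":0},
    {"tx":0,"ty":0,"tz":-1.7,"wx":0,"wy":0,"wz":0},
    {"tx":0,"ty":0,"tz":-0.96,"wx":0,"wy":0,"wz":0},
    {"tx":0,"ty":0,"tz":0,"wx":0,"wy":0,"wz":0},
    {"tx":0,"ty":0,"tz":0,"wx":0,"wy":0,"wz":0}
  ]
}}

```text
t: 4.4
position: [0.4751, 0.1937, 0.0527]
orientation: [[0.998, -0.059, 0.002], [-0.059, -0.998, 0.001], [0.002, -0.001, -1.0]]
ft_force: [-0.7, -0.1, -0.2]
gripper_width: 0.999
gripper_force: 0.0
```

```bash
python3 - <<'E'
from h import *
print(get_obs()["ft_force"],get_obs()["position"])
x=[]
for n,(cx,cy) in(("top",(210,215)),("scene",(345,215))):
    im=capture(n)[:,:,::-1];x.append(cv2.resize(im[cy-50:cy+50,cx-50:cx+50],None,fx=4,fy=4,interpolation=cv2.INTER_CUBIC))
cv2.imwrite("pics/g.png",np.hstack(x))
E
```

```text
[-0.7474639  -0.05147585 -0.18029546] [0.47512007 0.19373788 0.05268165]
```

View pics/g.png

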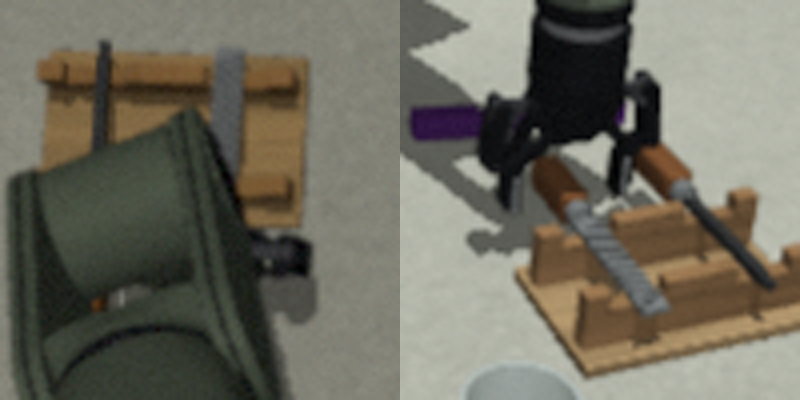

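The fingers straddle the flat file's handle in the scene crop at about (500–640, 60–210), and the right finger clears the square file's handle. I'll close the gripper.

{"op": "step_arm", "data": {
  "commands": [
    {"tx":0,"ty":0,"tz":0,"wx":0,"wy":0,"wz":0},
    {"tx":0,"ty":0,"tz":0,"wx":0,"wy":0,"wz":0},
    {"tx":0,"ty":0,"tz":0,"wx":0,"wy":0,"wz":0},
    {"tx":0,"ty":0,"tz":0,"wx":0,"wy":0,"wz":0},
    {"tx":0,"ty":0,"tz":0,"wx":0,"wy":0,"wz":0},
    {"tx":0,"ty":0,"tz":0,"wx":0,"wy":0,"wz":0},
    {"tx":0,"ty":0,"tz":0,"wx":0,"wy":0,"wz":0},
    {"tx":0,"ty":0,"tz":0,"wx":0,"wy":0,"wz":0}
  ],
  "grip": 0
}}

```text
t: 5.5
position: [0.4745, 0.1939, 0.0518]
orientation: [[0.998, -0.058, 0.0], [-0.058, -0.998, -0.0], [0.0, 0.0, -1.0]]
ft_force: [0.1, 0.8, 2.5]
gripper_width: 0.266
gripper_force: 60.9
```

{"op": "step_arm", "data": {
  "commands": [
    {"tx":0,"ty":0,"tz":0.5,"wx":0,"wy":0,"wz":0},
    {"tx":0,"ty":0,"tz":1.5,"wx":0,"wy":0,"wz":0},
    {"tx":0,"ty":0,"tz":3,"wx":0,"wy":0,"wz":0},
    {"tx":0,"ty":0,"tz":4,"wx":0,"wy":0,"wz":0},
    {"tx":0,"ty":0,"tz":4,"wx":0,"wy":0,"wz":0},
    {"tx":0,"ty":0,"tz":4,"wx":0,"wy":0,"wz":0},
    {"tx":0,"ty":0,"tz":3,"wx":0,"wy":0,"wz":0},
    {"tx":0,"ty":0,"tz":1,"wx":0,"wy":0,"wz":0},
    {"tx":0,"ty":0,"tz":0,"wx":0,"wy":0,"wz":0},
    {"tx":0,"ty":0,"tz":0,"wx":0,"wy":0,"wz":0}
  ]
}}

```text
t: 6.75
position: [0.4737, 0.1935, 0.2603]
orientation: [[0.998, -0.058, -0.003], [-0.058, -0.998, -0.001], [-0.003, 0.001, -1.0]]
ft_force: [-0.0, -1.2, -0.8]
gripper_width: 0.271
gripper_force: 60.5
```

```bash
python3 - <<'E'
from h import *
o=get_obs();print(o["ft_force"],o["wrist_torque"],o["position"],o["orientation"].round(4).tolist())
T=o["position"];R=o["orientation"];x=[]
for n in("top","scene"):
    im=capture(n)[:,:,::-1].copy()
    print(n,[(round(r["conf"],2),r["bbox"]) for r in regions_of("file",n)])
    for b in FILE:
        P=proj(n,(b+[.036,0,-.003*0])@(np.array([R[:,0],-R[:,1],-R[:,2]]))+T+[0,0,-.003])
        if n=="scene":print(P.round(1).tolist())
        cx,cy=proj(n,[T+R[:,0]*.08])[0].astype(int)
    S=8;H=25
    big=cv2.resize(im[cy-H:cy+H,cx-H:cx+H],None,fx=S,fy=S,interpolation=cv2.INTER_CUBIC)
    for b in FILE[:1]:
        P=proj(n,(b+[.036,0,0])@(np.array([R[:,0],-R[:,1],-R[:,2]]))+T+[0,0,-.003])
        h=cv2.convexHull(np.round((P-[cx-H,cy-H]+.5)*S).astype(np.int32));cv2.polylines(big,[h],True,(0,255,0),1)
    x.append(big)
cv2.imwrite("pics/l.png",np.hstack(x))
E
```

```text
[-0.00438952 -1.21725176 -0.75864412] [-0.00688537  0.113857   -0.04882539] [0.47373346 0.19351065 0.26028501] [[0.9983, -0.0582, -0.0029], [-0.0582, -0.9983, -0.0012], [-0.0028, 0.0014, -1.0]]
top [(0.84, [281.1, 276.1, 291.2, 302.3]), (0.82, [197.3, 160.7, 205.6, 207.8]), (0.47, [221.1, 295.1, 231.8, 301.3]), (0.3, [312.9, 143.2, 390.6, 249.1])]
scene [(0.79, [339.1, 146.9, 374.6, 180.0]), (0.66, [298.3, 190.8, 354.3, 198.3]), (0.56, [249.4, 197.9, 287.0, 233.4])]
[[343.6, 159.6], [343.7, 158.0], [350.6, 158.7], [350.8, 157.1], [363.6, 179.4], [363.9, 177.7], [371.2, 178.3], [371.5, 176.6]]
[[341.9, 158.8], [342.5, 153.7], [346.9, 158.2], [347.5, 153.1], [344.3, 161.2], [344.9, 156.1], [349.4, 160.5], [350.0, 155.4]]
[[331.4, 151.7], [332.2, 143.1], [338.6, 150.8], [339.5, 142.2], [340.4, 160.9], [341.4, 152.0], [348.0, 159.9], [349.0, 151.0]]
```

View pics/l.png

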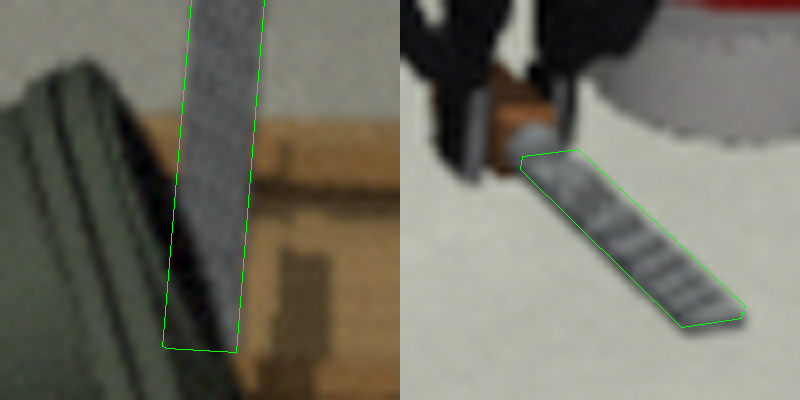

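The green model outline matches the held blade to within about 1 px; the tip is at scene crop (682–745, 305–333). Next is the carry to the vise.

{"op": "step_arm", "data": {
  "commands": [
    {"tx":-0.3,"ty":-2,"tz":0,"wx":0,"wy":0,"wz":-0.012},
    {"tx":-0.3,"ty":-4,"tz":0,"wx":0,"wy":0,"wz":-0.016},
    {"tx":-0.3,"ty":-4,"tz":0,"wx":0,"wy":0,"wz":-0.016},
    {"tx":-0.3,"ty":-4,"tz":0,"wx":0,"wy":0,"wz":-0.016},
    {"tx":-0.3,"ty":-4,"tz":0,"wx":0,"wy":0,"wz":-0.016},
    {"tx":-0.3,"ty":-4,"tz":0,"wx":0,"wy":0,"wz":-0.016},
    {"tx":-0.3,"ty":-4,"tz":0,"wx":0,"wy":0,"wz":-0.016},
    {"tx":-0.3,"ty":-4,"tz":0,"wx":0,"wy":0,"wz":-0.016},
    {"tx":-0.3,"ty":-4,"tz":0,"wx":0,"wy":0,"wz":-0.016},
    {"tx":-0.3,"ty":-4,"tz":0,"wx":0,"wy":0,"wz":-0.016},
    {"tx":0,"ty":-1.8,"tz":0,"wx":0,"wy":0,"wz":-0.016},
    {"tx":0,"ty":0,"tz":0,"wx":0,"wy":0,"wz":0},
    {"tx":0,"ty":0,"tz":0,"wx":0,"wy":0,"wz":0},
    {"tx":0,"ty":0,"tz":0,"wx":0,"wy":0,"wz":0}
  ]
}}

```text
t: 8.7
position: [0.4445, -0.2031, 0.2618]
orientation: [[0.974, -0.227, -0.0], [-0.227, -0.974, 0.0], [-0.0, -0.0, -1.0]]
ft_force: [-0.0, 0.7, -1.5]
gripper_width: 0.274
gripper_force: 60.4
```

```bash
python3 - <<'E'
from h import *
o=get_obs();T=o["position"];R=o["orientation"];x=[]
print(o["t"],T,R.round(4).tolist(),o["ft_force"],o["wrist_torque"],"yaw",np.degrees(np.arctan2(R[1,0],R[0,0])))
B=np.array([.584,-.2375,.186]);u=np.array([.9736,-.2284,0])
print("file x at bar",(B-T)@u-.037,"lateral",(B-T)@[.2284,.9736,0])
for n in("top","scene"):
    im=capture(n)[:,:,::-1].copy()
    cx,cy=proj(n,[T+R[:,0]*.12+[0,0,-.03]])[0].astype(int);S=8;H=25
    big=cv2.resize(im[cy-H:cy+H,cx-H:cx+H],None,fx=S,fy=S,interpolation=cv2.INTER_CUBIC)
    P=proj(n,(FILE[0]+[.037,0,0])@(np.array([R[:,0],-R[:,1],-R[:,2]]))+T+[0,0,-.003])
    h=cv2.convexHull(np.round((P-[cx-H,cy-H]+.5)*S).astype(np.int32));cv2.polylines(big,[h],True,(0,255,0),1)
    x.append(big)
cv2.imwrite("pics/v.png",np.hstack(x))
E
```

```text
8.7 [ 0.44451421 -0.20309231  0.26175222] [[0.974, -0.2266, -0.0002], [-0.2266, -0.974, 0.0003], [-0.0002, -0.0003, -1.0]] [-0.04907536  0.71170054 -1.52928978] [ 0.01764792  0.08942677 -0.00211919] yaw -13.09966655314869
file x at bar 0.10666208458639043 lateral -0.0016407752285448796
```

View pics/v.png

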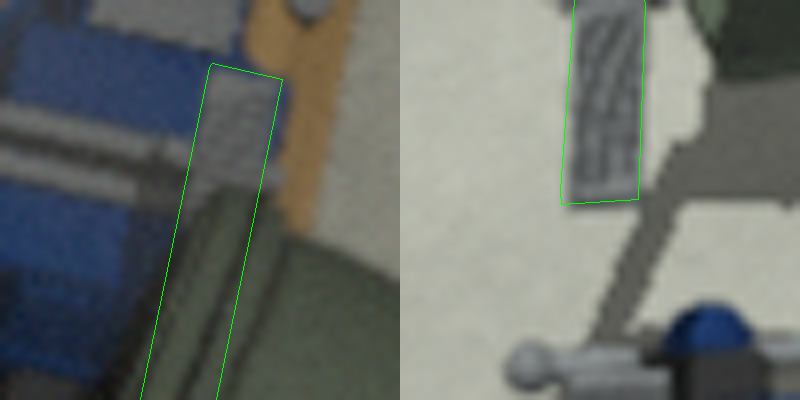

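{"op": "step_arm", "data": {
  "commands": [
    {"tx":-0.04,"ty":-0.16,"tz":-1.5,"wx":0,"wy":0,"wz":0},
    {"tx":0,"ty":0,"tz":-2,"wx":0,"wy":0,"wz":0},
    {"tx":0,"ty":0,"tz":-1.5,"wx":0,"wy":0,"wz":0},
    {"tx":0,"ty":0,"tz":-0.7,"wx":0,"wy":0,"wz":0},
    {"tx":0,"ty":0,"tz":0,"wx":0,"wy":0,"wz":0},
    {"tx":0,"ty":0,"tz":0,"wx":0,"wy":0,"wz":0},
    {"tx":0,"ty":0,"tz":0,"wx":0,"wy":0,"wz":0}
  ]
}}

```text
t: 9.68
position: [0.4444, -0.206, 0.2053]
orientation: [[0.974, -0.228, 0.001], [-0.228, -0.974, -0.001], [0.001, 0.0, -1.0]]
ft_force: [0.4, 0.6, -2.0]
gripper_width: 0.275
gripper_force: 60.4
```

{"op": "step_arm", "data": {
  "commands": [
    {"tx":0,"ty":0,"tz":-0.1,"wx":0,"wy":0,"wz":0},
    {"tx":0,"ty":0,"tz":-0.1,"wx":0,"wy":0,"wz":0},
    {"tx":0,"ty":0,"tz":0,"wx":0,"wy":0,"wz":0},
    {"tx":0,"ty":0,"tz":0,"wx":0,"wy":0,"wz":0}
  ]
}}

```text
t: 10.18
position: [0.4441, -0.2058, 0.2027]
orientation: [[0.974, -0.228, -0.0], [-0.228, -0.974, -0.0], [-0.0, 0.0, -1.0]]
ft_force: [0.2, -0.0, -1.2]
gripper_width: 0.273
gripper_force: 60.4
```

```bash
cat > s.py <<'E'
from h import *
o=get_obs();T=o["position"];R=o["orientation"]
print(o["t"],T.round(4),(-R[:,2]).round(4),o["ft_force"].round(2),o["wrist_torque"].round(3))
B=np.array([.584,-.2375,.186]);print("filex",(B-T)@[.9736,-.2284,0]-.037,"lat",(B-T)@[.2284,.9736,0])
E
python3 s.py
```

```text
10.175 [ 0.4441 -0.2058  0.2027] [1.e-04 1.e-04 1.e+00] [ 0.24 -0.04 -1.19] [ 0.036  0.098 -0.05 ]
filex 0.10646720536440618 lat 0.001071112886188242
```

{"op": "step_arm", "data": {
  "commands": [
    {"tx":0,"ty":0.05,"tz":-0.3,"wx":0,"wy":0,"wz":0},
    {"tx":0,"ty":0,"tz":-0.2,"wx":0,"wy":0,"wz":0},
    {"tx":0,"ty":0,"tz":-0.1,"wx":0,"wy":0,"wz":0},
    {"tx":0,"ty":0,"tz":0,"wx":0,"wy":0,"wz":0},
    {"tx":0,"ty":0,"tz":0,"wx":0,"wy":0,"wz":0}
  ]
}}

```text
t: 10.8
position: [0.4441, -0.2053, 0.1968]
orientation: [[0.974, -0.228, 0.0], [-0.228, -0.974, -0.0], [0.0, 0.0, -1.0]]
ft_force: [0.1, -1.1, -0.6]
gripper_width: 0.27
gripper_force: 60.4
```

{"op": "step_arm", "data": {
  "commands": [
    {"tx":0,"ty":0,"tz":-0.1,"wx":0,"wy":0,"wz":0},
    {"tx":0,"ty":0,"tz":-0.1,"wx":0,"wy":0,"wz":0},
    {"tx":0,"ty":0,"tz":0,"wx":0,"wy":0,"wz":0},
    {"tx":0,"ty":0,"tz":0,"wx":0,"wy":0,"wz":0}
  ]
}}

```text
t: 11.3
position: [0.4441, -0.2053, 0.1947]
orientation: [[0.974, -0.228, -0.0], [-0.228, -0.974, -0.0], [-0.0, 0.0, -1.0]]
ft_force: [-0.1, 0.7, -0.4]
gripper_width: 0.268
gripper_force: 60.4
```

```bash
python3 s.py
```

```text
11.3 [ 0.4441 -0.2053  0.1947] [1.e-04 1.e-04 1.e+00] [-0.08  0.71 -0.41] [-0.005  0.076 -0.065]
filex 0.10656649135603669 lat 0.0005746403083735566
```

{"op": "step_arm", "data": {
  "commands": [
    {"tx":0,"ty":0,"tz":-0.1,"wx":0,"wy":0,"wz":0},
    {"tx":0,"ty":0,"tz":-0.05,"wx":0,"wy":0,"wz":0},
    {"tx":0,"ty":0,"tz":0,"wx":0,"wy":0,"wz":0},
    {"tx":0,"ty":0,"tz":0,"wx":0,"wy":0,"wz":0}
  ]
}}

```text
t: 11.8
position: [0.4442, -0.2053, 0.1935]
orientation: [[0.974, -0.228, 0.001], [-0.228, -0.974, -0.0], [0.001, 0.0, -1.0]]
ft_force: [-1.9, 0.5, 1.7]
gripper_width: 0.272
gripper_force: 60.9
```

```bash
python3 s.py
```

```text
11.8 [ 0.4442 -0.2053  0.1935] [-5.e-04  3.e-04  1.e+00] [-1.92  0.51  1.65] [-0.019 -0.151  0.006]
filex 0.10646551967268192 lat 0.0006185351918869989
```

{"op": "step_arm", "data": {
  "commands": [
    {"tx":0,"ty":0,"tz":-0.1,"wx":0,"wy":0,"wz":0},
    {"tx":0,"ty":0,"tz":0,"wx":0,"wy":0,"wz":0},
    {"tx":0,"ty":0,"tz":0,"wx":0,"wy":0,"wz":0}
  ]
}}

```text
t: 12.18
position: [0.4443, -0.2052, 0.1923]
orientation: [[0.974, -0.228, 0.0], [-0.228, -0.974, 0.0], [0.0, -0.0, -1.0]]
ft_force: [-1.2, 2.4, 3.6]
gripper_width: 0.275
gripper_force: 60.8
```

```bash
python3 s.py
```

```text
12.175 [ 0.4443 -0.2052  0.1923] [-4.e-04 -0.e+00  1.e+00] [-1.21  2.35  3.58] [ 0.159 -0.311  0.237]
filex 0.1063815812394357 lat 0.000412763275906659
```

{"op": "step_arm", "data": {
  "commands": [
    {"tx":0.39,"ty":-0.09,"tz":0,"wx":0,"wy":0,"wz":0},
    {"tx":0.78,"ty":-0.18,"tz":0.01,"wx":0,"wy":0,"wz":0},
    {"tx":0.78,"ty":-0.18,"tz":0.01,"wx":0,"wy":0,"wz":0},
    {"tx":0.78,"ty":-0.18,"tz":0.01,"wx":0,"wy":0,"wz":0}
  ]
}}

```text
t: 12.68
position: [0.472, -0.2118, 0.1926]
orientation: [[0.974, -0.228, -0.0], [-0.228, -0.974, -0.0], [-0.0, 0.0, -1.0]]
ft_force: [-3.6, 1.7, 5.4]
gripper_width: 0.27
gripper_force: 60.8
```

```bash
python3 s.py
```

```text
12.675 [ 0.472  -0.2118  0.1926] [1.e-04 2.e-04 1.e+00] [-3.61  1.67  5.4 ] [-0.043 -0.006  0.007]
filex 0.07789317699965814 lat 0.0005850696545933163
```

{"op": "step_arm", "data": {
  "commands": [
    {"tx":0.78,"ty":-0.18,"tz":0.01,"wx":0,"wy":0,"wz":0},
    {"tx":0.78,"ty":-0.18,"tz":0.015,"wx":0,"wy":0,"wz":0},
    {"tx":0.78,"ty":-0.18,"tz":0.015,"wx":0,"wy":0,"wz":0},
    {"tx":0.78,"ty":-0.18,"tz":0.01,"wx":0,"wy":0,"wz":0}
  ]
}}

```text
t: 13.18
position: [0.5029, -0.2189, 0.1932]
orientation: [[0.974, -0.228, -0.001], [-0.228, -0.974, -0.0], [-0.001, 0.0, -1.0]]
ft_force: [-5.5, 1.1, 6.6]
gripper_width: 0.273
gripper_force: 61.0
```

```bash
python3 s.py
```

```text
13.175 [ 0.5029 -0.2189  0.1932] [8.e-04 0.e+00 1.e+00] [-5.48  1.13  6.65] [0.04  0.219 0.004]
filex 0.046207546716536756 lat 0.0003819659021836364
```

{"op": "step_arm", "data": {
  "commands": [
    {"tx":0.78,"ty":-0.18,"tz":0.015,"wx":0,"wy":0,"wz":0},
    {"tx":0.78,"ty":-0.18,"tz":0.01,"wx":0,"wy":0,"wz":0},
    {"tx":0.78,"ty":-0.18,"tz":0.01,"wx":0,"wy":0,"wz":0},
    {"tx":0.78,"ty":-0.18,"tz":0.01,"wx":0,"wy":0,"wz":0}
  ]
}}

```text
t: 13.68
position: [0.5337, -0.226, 0.1939]
orientation: [[0.974, -0.228, -0.002], [-0.228, -0.974, 0.0], [-0.002, 0.0, -1.0]]
ft_force: [-5.5, 1.5, 7.5]
gripper_width: 0.27
gripper_force: 61.3
```

```bash
python3 s.py
```

```text
13.675 [ 0.5337 -0.226   0.1939] [ 1.5e-03 -1.0e-04  1.0e+00] [-5.47  1.52  7.46] [ 0.154  0.563 -0.002]
filex 0.014556584772975167 lat 0.00027057745422567414
```

{"op": "step_arm", "data": {
  "commands": [
    {"tx":0.2,"ty":-0.05,"tz":0,"wx":0,"wy":0,"wz":0},
    {"tx":0,"ty":0,"tz":0,"wx":0,"wy":0,"wz":0},
    {"tx":0,"ty":0,"tz":1,"wx":0,"wy":0,"wz":0},
    {"tx":0,"ty":0,"tz":2,"wx":0,"wy":0,"wz":0},
    {"tx":0,"ty":0,"tz":0,"wx":0,"wy":0,"wz":0},
    {"tx":-1.5,"ty":0.35,"tz":0,"wx":0,"wy":0,"wz":0},
    {"tx":-2.5,"ty":0.58,"tz":0,"wx":0,"wy":0,"wz":0},
    {"tx":-2.5,"ty":0.58,"tz":0,"wx":0,"wy":0,"wz":0},
    {"tx":-1.7,"ty":0.4,"tz":0,"wx":0,"wy":0,"wz":0},
    {"tx":-0.97,"ty":0.21,"tz":0,"wx":0,"wy":0,"wz":0},
    {"tx":0,"ty":0,"tz":0,"wx":0,"wy":0,"wz":0},
    {"tx":0,"ty":0,"tz":0,"wx":0,"wy":0,"wz":0},
    {"tx":0,"ty":0,"tz":0,"wx":0,"wy":0,"wz":0}
  ]
}}

```text
t: 15.3
position: [0.4447, -0.2055, 0.2234]
orientation: [[0.974, -0.228, 0.0], [-0.228, -0.974, -0.0], [0.0, 0.0, -1.0]]
ft_force: [0.4, -0.1, -2.2]
gripper_width: 0.271
gripper_force: 60.0
```

```bash
python3 s.py
```

```text
15.3 [ 0.4447 -0.2055  0.2234] [-3.e-04  2.e-04  1.e+00] [ 0.44 -0.08 -2.19] [ 0.029  0.071 -0.007]
filex 0.10591191745942749 lat 0.0006298077732079969
```

{"op": "step_arm", "data": {
  "commands": [
    {"tx":-0.08,"ty":0.02,"tz":-1,"wx":0,"wy":0,"wz":0},
    {"tx":0,"ty":0,"tz":-1.2,"wx":0,"wy":0,"wz":0},
    {"tx":0,"ty":0,"tz":-0.5,"wx":0,"wy":0,"wz":0},
    {"tx":0,"ty":0,"tz":-0.2,"wx":0,"wy":0,"wz":0},
    {"tx":0,"ty":0,"tz":-0.1,"wx":0,"wy":0,"wz":0},
    {"tx":0,"ty":0,"tz":-0.1,"wx":0,"wy":0,"wz":0},
    {"tx":0,"ty":0,"tz":0,"wx":0,"wy":0,"wz":0},
    {"tx":0,"ty":0,"tz":0,"wx":0,"wy":0,"wz":0}
  ]
}}

```text
t: 16.3
position: [0.4435, -0.2052, 0.1929]
orientation: [[0.974, -0.228, 0.001], [-0.228, -0.974, -0.001], [0.001, 0.0, -1.0]]
ft_force: [-1.8, 0.3, 0.8]
gripper_width: 0.268
gripper_force: 60.3
```

```bash
python3 s.py
```

```text
16.3 [ 0.4435 -0.2052  0.1929] [-9.e-04  5.e-04  1.e+00] [-1.76  0.32  0.75] [-0.007 -0.079  0.059]
filex 0.10715439240173497 lat 0.0006273214951172446
```

{"op": "step_arm", "data": {
  "commands": [
    {"tx":0,"ty":0,"tz":-0.07,"wx":0,"wy":0,"wz":0},
    {"tx":0.39,"ty":-0.09,"tz":0,"wx":0,"wy":0,"wz":0},
    {"tx":0.78,"ty":-0.18,"tz":0.01,"wx":0,"wy":0,"wz":0},
    {"tx":0.78,"ty":-0.18,"tz":0.01,"wx":0,"wy":0,"wz":0},
    {"tx":0.78,"ty":-0.18,"tz":0.01,"wx":0,"wy":0,"wz":0},
    {"tx":0.78,"ty":-0.18,"tz":0.01,"wx":0,"wy":0,"wz":0},
    {"tx":0.78,"ty":-0.18,"tz":0.015,"wx":0,"wy":0,"wz":0}
  ]
}}

```text
t: 17.18
position: [0.4867, -0.2151, 0.1927]
orientation: [[0.974, -0.228, -0.0], [-0.228, -0.974, -0.0], [-0.0, 0.0, -1.0]]
ft_force: [-4.7, 1.0, 7.0]
gripper_width: 0.274
gripper_force: 61.1
```

```bash
python3 s.py
```

```text
17.175 [ 0.4867 -0.2151  0.1927] [2.e-04 2.e-04 1.e+00] [-4.7   1.01  7.01] [ 0.025  0.071 -0.043]
filex 0.06281758127865775 lat 0.0004268729102781131
```

{"op": "step_arm", "data": {
  "commands": [
    {"tx":0.78,"ty":-0.18,"tz":0.015,"wx":0,"wy":0,"wz":0},
    {"tx":0.78,"ty":-0.18,"tz":0.015,"wx":0,"wy":0,"wz":0},
    {"tx":0.78,"ty":-0.18,"tz":0.015,"wx":0,"wy":0,"wz":0},
    {"tx":0.78,"ty":-0.18,"tz":0.015,"wx":0,"wy":0,"wz":0},
    {"tx":0.78,"ty":-0.18,"tz":0.01,"wx":0,"wy":0,"wz":0},
    {"tx":0.78,"ty":-0.18,"tz":0.01,"wx":0,"wy":0,"wz":0},
    {"tx":0.2,"ty":-0.05,"tz":0,"wx":0,"wy":0,"wz":0},
    {"tx":0,"ty":0,"tz":0,"wx":0,"wy":0,"wz":0}
  ]
}}

```text
t: 18.18
position: [0.5352, -0.2263, 0.1938]
orientation: [[0.974, -0.228, -0.001], [-0.228, -0.974, -0.0], [-0.001, 0.0, -1.0]]
ft_force: [-5.0, 1.0, 8.7]
gripper_width: 0.273
gripper_force: 61.4
```

```bash
python3 s.py
```

```text
18.175 [ 0.5352 -0.2263  0.1938] [7.e-04 1.e-04 1.e+00] [-5.04  1.05  8.68] [ 0.08   0.449 -0.01 ]
filex 0.013070603016368892 lat 0.00026450632417522856
```

{"op": "step_arm", "data": {
  "commands": [
    {"tx":0,"ty":0,"tz":1,"wx":0,"wy":0,"wz":0},
    {"tx":0,"ty":0,"tz":2,"wx":0,"wy":0,"wz":0},
    {"tx":0,"ty":0,"tz":0,"wx":0,"wy":0,"wz":0},
    {"tx":-1.5,"ty":0.35,"tz":0,"wx":0,"wy":0,"wz":0},
    {"tx":-2.5,"ty":0.58,"tz":0,"wx":0,"wy":0,"wz":0},
    {"tx":-2.5,"ty":0.58,"tz":0,"wx":0,"wy":0,"wz":0},
    {"tx":-1.7,"ty":0.4,"tz":0,"wx":0,"wy":0,"wz":0},
    {"tx":-0.97,"ty":0.21,"tz":0,"wx":0,"wy":0,"wz":0},
    {"tx":0,"ty":0,"tz":0,"wx":0,"wy":0,"wz":0},
    {"tx":0,"ty":0,"tz":0,"wx":0,"wy":0,"wz":0},
    {"tx":0,"ty":0,"tz":-1,"wx":0,"wy":0,"wz":0},
    {"tx":0,"ty":0,"tz":-1.2,"wx":0,"wy":0,"wz":0},
    {"tx":0,"ty":0,"tz":-0.5,"wx":0,"wy":0,"wz":0},
    {"tx":0,"ty":0,"tz":-0.2,"wx":0,"wy":0,"wz":0},
    {"tx":0,"ty":0,"tz":-0.1,"wx":0,"wy":0,"wz":0},
    {"tx":0,"ty":0,"tz":-0.1,"wx":0,"wy":0,"wz":0},
    {"tx":0,"ty":0,"tz":0,"wx":0,"wy":0,"wz":0},
    {"tx":0,"ty":0,"tz":0,"wx":0,"wy":0,"wz":0}
  ]
}}

```text
t: 20.42
position: [0.4435, -0.2052, 0.1926]
orientation: [[0.974, -0.228, 0.001], [-0.228, -0.974, -0.0], [0.001, 0.0, -1.0]]
ft_force: [-1.5, 0.1, 1.1]
gripper_width: 0.273
gripper_force: 60.5
```

```bash
python3 s.py
```

```text
20.425 [ 0.4435 -0.2052  0.1926] [-1.e-03  5.e-04  1.e+00] [-1.52  0.12  1.11] [ 0.008 -0.116  0.005]
filex 0.10716655672648029 lat 0.000598387672620586
```

Third stroke, with the same profile.

{"op": "step_arm", "data": {
  "commands": [
    {"tx":0,"ty":0,"tz":-0.05,"wx":0,"wy":0,"wz":0},
    {"tx":0.39,"ty":-0.09,"tz":0,"wx":0,"wy":0,"wz":0},
    {"tx":0.78,"ty":-0.18,"tz":0.01,"wx":0,"wy":0,"wz":0},
    {"tx":0.78,"ty":-0.18,"tz":0.01,"wx":0,"wy":0,"wz":0},
    {"tx":0.78,"ty":-0.18,"tz":0.01,"wx":0,"wy":0,"wz":0},
    {"tx":0.78,"ty":-0.18,"tz":0.01,"wx":0,"wy":0,"wz":0},
    {"tx":0.78,"ty":-0.18,"tz":0.015,"wx":0,"wy":0,"wz":0},
    {"tx":0.78,"ty":-0.18,"tz":0.015,"wx":0,"wy":0,"wz":0},
    {"tx":0.78,"ty":-0.18,"tz":0.015,"wx":0,"wy":0,"wz":0},
    {"tx":0.78,"ty":-0.18,"tz":0.015,"wx":0,"wy":0,"wz":0},
    {"tx":0.78,"ty":-0.18,"tz":0.015,"wx":0,"wy":0,"wz":0},
    {"tx":0.78,"ty":-0.18,"tz":0.01,"wx":0,"wy":0,"wz":0},
    {"tx":0.78,"ty":-0.18,"tz":0.01,"wx":0,"wy":0,"wz":0},
    {"tx":0.2,"ty":-0.05,"tz":0,"wx":0,"wy":0,"wz":0},
    {"tx":0,"ty":0,"tz":0,"wx":0,"wy":0,"wz":0}
  ]
}}

```text
t: 22.3
position: [0.5351, -0.2264, 0.1938]
orientation: [[0.974, -0.228, -0.001], [-0.228, -0.974, -0.0], [-0.001, 0.0, -1.0]]
ft_force: [-5.2, 1.0, 8.9]
gripper_width: 0.274
gripper_force: 61.5
```

```bash
python3 s.py
```

```text
22.3 [ 0.5351 -0.2264  0.1938] [8.e-04 2.e-04 1.e+00] [-5.17  0.97  8.86] [ 0.134  0.465 -0.017]
filex 0.01310697133948785 lat 0.0003156446328150357
```

{"op": "step_arm", "data": {
  "commands": [
    {"tx":0,"ty":0,"tz":1,"wx":0,"wy":0,"wz":0},
    {"tx":0,"ty":0,"tz":2,"wx":0,"wy":0,"wz":0},
    {"tx":0,"ty":0,"tz":2,"wx":0,"wy":0,"wz":0},
    {"tx":0,"ty":0,"tz":1.5,"wx":0,"wy":0,"wz":0},
    {"tx":-1.5,"ty":0.35,"tz":0,"wx":0,"wy":0,"wz":0},
    {"tx":-2.5,"ty":0.58,"tz":0,"wx":0,"wy":0,"wz":0},
    {"tx":-2.5,"ty":0.58,"tz":0,"wx":0,"wy":0,"wz":0},
    {"tx":-1.7,"ty":0.4,"tz":0,"wx":0,"wy":0,"wz":0},
    {"tx":0,"ty":0,"tz":0,"wx":0,"wy":0,"wz":0},
    {"tx":0,"ty":0,"tz":0,"wx":0,"wy":0,"wz":0}
  ]
}}

```text
t: 23.55
position: [0.4536, -0.2074, 0.258]
orientation: [[0.974, -0.228, 0.001], [-0.228, -0.974, -0.0], [0.001, 0.0, -1.0]]
ft_force: [0.2, -1.2, -1.4]
gripper_width: 0.271
gripper_force: 60.0
```

```bash
python3 s.py
```

```text
23.55 [ 0.4536 -0.2074  0.258 ] [-9.e-04  4.e-04  1.e+00] [ 0.16 -1.17 -1.37] [ 0.058  0.126 -0.003]
filex 0.09683744187217116 lat 0.00048258638945210605
```

{"op": "step_arm", "data": {
  "commands": [
    {"tx":0.1,"ty":2,"tz":0.2,"wx":0,"wy":0,"wz":0.01},
    {"tx":0.2,"ty":3.5,"tz":0,"wx":0,"wy":0,"wz":0.015},
    {"tx":0.2,"ty":3.5,"tz":0,"wx":0,"wy":0,"wz":0.015},
    {"tx":0.2,"ty":3.5,"tz":0,"wx":0,"wy":0,"wz":0.015},
    {"tx":0.2,"ty":3.5,"tz":0,"wx":0,"wy":0,"wz":0.015},
    {"tx":0.2,"ty":3.5,"tz":0,"wx":0,"wy":0,"wz":0.015},
    {"tx":0.2,"ty":3.5,"tz":0,"wx":0,"wy":0,"wz":0.015},
    {"tx":0.2,"ty":3.5,"tz":0,"wx":0,"wy":0,"wz":0.015},
    {"tx":0.2,"ty":3.5,"tz":0,"wx":0,"wy":0,"wz":0.015},
    {"tx":0.2,"ty":3.5,"tz":0,"wx":0,"wy":0,"wz":0.015},
    {"tx":0.2,"ty":3.5,"tz":0,"wx":0,"wy":0,"wz":0.015},
    {"tx":0,"ty":3.1,"tz":0,"wx":0,"wy":0,"wz":0.012},
    {"tx":0,"ty":0,"tz":0,"wx":0,"wy":0,"wz":0},
    {"tx":0,"ty":0,"tz":0,"wx":0,"wy":0,"wz":0},
    {"tx":0,"ty":0,"tz":0,"wx":0,"wy":0,"wz":0},
    {"tx":0,"ty":0,"tz":0,"wx":0,"wy":0,"wz":0}
  ]
}}

```text
t: 25.55
position: [0.4741, 0.1932, 0.2601]
orientation: [[0.998, -0.059, 0.0], [-0.059, -0.998, -0.0], [0.0, 0.0, -1.0]]
ft_force: [0.5, -0.3, -0.8]
gripper_width: 0.278
gripper_force: 60.1
```

```bash
python3 - <<'E'
from h import *
o=get_obs();T=o["position"];R=o["orientation"];x=[]
print(o["t"],T,R.round(4).tolist())
for n in("top","scene"):
    im=capture(n)[:,:,::-1].copy()
    cx,cy=proj(n,[T+R[:,0]*.08])[0].astype(int);S=8;H=25
    big=cv2.resize(im[cy-H:cy+H,cx-H:cx+H],None,fx=S,fy=S,interpolation=cv2.INTER_CUBIC)
    P=proj(n,(FILE[0]+[.036,0,0])@(np.array([R[:,0],-R[:,1],-R[:,2]]))+T+[0,0,-.003])
    h=cv2.convexHull(np.round((P-[cx-H,cy-H]+.5)*S).astype(np.int32));cv2.polylines(big,[h],True,(0,255,0),1)
    x.append(big)
cv2.imwrite("pics/r.png",np.hstack(x))
E
```

```text
25.55 [0.47413483 0.19317068 0.26007524] [[0.9982, -0.0593, 0.0001], [-0.0593, -0.9982, -0.0001], [0.0002, 0.0001, -1.0]]
```

View pics/r.png

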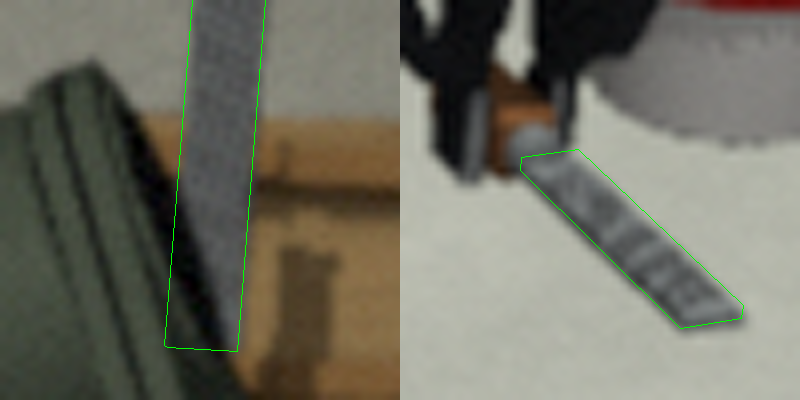

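The file sits in the grip as it did before the strokes, and its outline still matches. Now I lower it into its notches.

{"op": "step_arm", "data": {
  "commands": [
    {"tx":0.03,"ty":0.06,"tz":-3,"wx":0,"wy":0,"wz":0},
    {"tx":0,"ty":0,"tz":-4,"wx":0,"wy":0,"wz":0},
    {"tx":0,"ty":0,"tz":-4,"wx":0,"wy":0,"wz":0},
    {"tx":0,"ty":0,"tz":-4,"wx":0,"wy":0,"wz":0},
    {"tx":0,"ty":0,"tz":-2.5,"wx":0,"wy":0,"wz":0},
    {"tx":0,"ty":0,"tz":-1,"wx":0,"wy":0,"wz":0},
    {"tx":0,"ty":0,"tz":0,"wx":0,"wy":0,"wz":0},
    {"tx":0,"ty":0,"tz":-0.8,"wx":0,"wy":0,"wz":0},
    {"tx":0,"ty":0,"tz":-0.5,"wx":0,"wy":0,"wz":0},
    {"tx":0,"ty":0,"tz":-0.5,"wx":0,"wy":0,"wz":0},
    {"tx":0,"ty":0,"tz":-0.3,"wx":0,"wy":0,"wz":0},
    {"tx":0,"ty":0,"tz":0,"wx":0,"wy":0,"wz":0},
    {"tx":0,"ty":0,"tz":0,"wx":0,"wy":0,"wz":0}
  ]
}}

```text
t: 27.28
position: [0.4744, 0.1945, 0.0541]
orientation: [[0.998, -0.058, 0.0], [-0.058, -0.998, -0.0], [0.0, -0.0, -1.0]]
ft_force: [0.1, -0.2, -1.5]
gripper_width: 0.274
gripper_force: 60.0
```

```bash
python3 s.py
```

```text
27.275 [0.4744 0.1945 0.0541] [-2.e-04  0.e+00  1.e+00] [ 0.07 -0.22 -1.49] [-0.013  0.07  -0.009]
filex 0.16836077943278893 lat -0.3955419725701319
```

{"op": "step_arm", "data": {
  "commands": [
    {"tx":0,"ty":0,"tz":-0.1,"wx":0,"wy":0,"wz":0},
    {"tx":0,"ty":0,"tz":-0.05,"wx":0,"wy":0,"wz":0},
    {"tx":0,"ty":0,"tz":0,"wx":0,"wy":0,"wz":0},
    {"tx":0,"ty":0,"tz":0,"wx":0,"wy":0,"wz":0}
  ]
}}

```text
t: 27.78
position: [0.4743, 0.1944, 0.0525]
orientation: [[0.998, -0.058, 0.0], [-0.058, -0.998, -0.0], [0.0, 0.0, -1.0]]
ft_force: [-0.7, -0.6, -0.7]
gripper_width: 0.269
gripper_force: 60.0
```

```bash
python3 s.py
```

```text
27.775 [0.4743 0.1944 0.0525] [-0.e+00  1.e-04  1.e+00] [-0.66 -0.64 -0.7 ] [-0.006  0.07   0.058]
filex 0.16845898290142677 lat -0.3954756626477212
```

{"op": "step_arm", "data": {
  "commands": [
    {"tx":0,"ty":0,"tz":-0.05,"wx":0,"wy":0,"wz":0},
    {"tx":0,"ty":0,"tz":0,"wx":0,"wy":0,"wz":0},
    {"tx":0,"ty":0,"tz":0,"wx":0,"wy":0,"wz":0}
  ]
}}

```text
t: 28.15
position: [0.4743, 0.1944, 0.052]
orientation: [[0.998, -0.058, -0.0], [-0.058, -0.998, -0.0], [-0.0, 0.0, -1.0]]
ft_force: [0.4, 0.1, -1.1]
gripper_width: 0.274
gripper_force: 60.0
```

```bash
python3 s.py
```

```text
28.15 [0.4743 0.1944 0.052 ] [0.e+00 1.e-04 1.e+00] [ 0.44  0.11 -1.12] [0.018 0.108 0.023]
filex 0.1684532561072818 lat -0.395459189227228
```

{"op": "step_arm", "data": {
  "commands": [
    {"tx":0,"ty":0,"tz":-0.05,"wx":0,"wy":0,"wz":0},
    {"tx":0,"ty":0,"tz":-0.02,"wx":0,"wy":0,"wz":0},
    {"tx":0,"ty":0,"tz":0,"wx":0,"wy":0,"wz":0}
  ]
}}

```text
t: 28.52
position: [0.4744, 0.1945, 0.0515]
orientation: [[0.998, -0.058, 0.0], [-0.058, -0.998, 0.0], [0.0, -0.0, -1.0]]
ft_force: [-1.4, -0.4, 1.9]
gripper_width: 0.272
gripper_force: 60.4
```

```bash
python3 s.py
```

```text
28.525 [0.4744 0.1945 0.0515] [-3.e-04 -0.e+00  1.e+00] [-1.41 -0.38  1.88] [-0.026  0.08   0.02 ]
filex 0.16838895685609648 lat -0.3955102139303322
```

{"op": "step_arm", "data": {
  "commands": [
    {"tx":0,"ty":0,"tz":0,"wx":0,"wy":0,"wz":0},
    {"tx":0,"ty":0,"tz":0,"wx":0,"wy":0,"wz":0},
    {"tx":0,"ty":0,"tz":0,"wx":0,"wy":0,"wz":0},
    {"tx":0,"ty":0,"tz":0,"wx":0,"wy":0,"wz":0},
    {"tx":0,"ty":0,"tz":0,"wx":0,"wy":0,"wz":0},
    {"tx":0,"ty":0,"tz":0,"wx":0,"wy":0,"wz":0},
    {"tx":0,"ty":0,"tz":0,"wx":0,"wy":0,"wz":0},
    {"tx":0,"ty":0,"tz":1,"wx":0,"wy":0,"wz":0},
    {"tx":0,"ty":0,"tz":2,"wx":0,"wy":0,"wz":0},
    {"tx":0,"ty":0,"tz":4,"wx":0,"wy":0,"wz":0},
    {"tx":0,"ty":0,"tz":5,"wx":0,"wy":0,"wz":0},
    {"tx":0,"ty":0,"tz":5,"wx":0,"wy":0,"wz":0},
    {"tx":-2,"ty":-3,"tz":2,"wx":0,"wy":0,"wz":0},
    {"tx":-2,"ty":-4,"tz":0,"wx":0,"wy":0,"wz":0},
    {"tx":-2,"ty":-4,"tz":0,"wx":0,"wy":0,"wz":0},
    {"tx":0,"ty":-4,"tz":0,"wx":0,"wy":0,"wz":0},
    {"tx":0,"ty":-4,"tz":0,"wx":0,"wy":0,"wz":0},
    {"tx":0,"ty":0,"tz":0,"wx":0,"wy":0,"wz":0},
    {"tx":0,"ty":0,"tz":0,"wx":0,"wy":0,"wz":0}
  ],
  "grip": 1
}}

```text
t: 30.9
position: [0.4143, 0.0047, 0.2417]
orientation: [[0.998, -0.059, 0.001], [-0.059, -0.998, 0.0], [0.001, -0.0, -1.0]]
ft_force: [-0.5, 0.1, -0.0]
gripper_width: 1.0
gripper_force: 0.0
```

```bash
python3 - <<'E'
from h import *
x=[]
for n,(cx,cy) in(("top",(210,205)),("scene",(345,215))):
    im=capture(n)[:,:,::-1];x.append(cv2.resize(im[cy-50:cy+50,cx-50:cx+50],None,fx=4,fy=4,interpolation=cv2.INTER_CUBIC))
    if n=="top":
        for r in regions_of("file",n):
            m=r["mask"]
            c=lambda v:abs(render(n,[put(b,[v[0],v[1],.0485],v[2]) for b in FILE])-m).sum()/m.sum()
            f=fit(c,[.51,.191,-.05],[.01,.01,.05]);print(r["conf"],r["bbox"],f.x,f.fun)
cv2.imwrite("pics/end.png",np.hstack(x))
E
```

```text
Traceback (most recent call last):
  File "h.py", line 23, in fit
    return minimize(cost,x0,method="Nelder-Mead",options=dict(initial_simplex=sx,xatol=1e-5,fatol=1e-5,maxiter=600))
  File "h.py", line 20, in render
    out[lo[1]:hi[1],lo[0]:hi[0]]=m.reshape(h,S,w,S).mean((1,3));return out
    ~~~^^^^^^^^^^^^^^^^^^^^^^^^^
ValueError: could not broadcast input array from shape (36,57) into shape (0,57)
```

```bash
python3 - <<'E'
from h import *
x=[]
for n,(cx,cy) in(("top",(210,205)),("scene",(345,215))):
    im=capture(n)[:,:,::-1];x.append(cv2.resize(im[cy-50:cy+50,cx-50:cx+50],None,fx=4,fy=4,interpolation=cv2.INTER_CUBIC))
    print([(round(r["conf"],2),r["bbox"]) for r in regions_of("file",n)])
cv2.imwrite("pics/end.png",np.hstack(x))
E
```

```text
[(0.7, [281.0, 271.7, 293.2, 302.6]), (0.64, [206.2, 176.8, 221.3, 245.4])]
[(0.85, [297.5, 191.8, 352.0, 201.5]), (0.69, [250.4, 196.8, 289.1, 234.3]), (0.66, [325.9, 204.0, 362.1, 243.2])]
```

View pics/end.png

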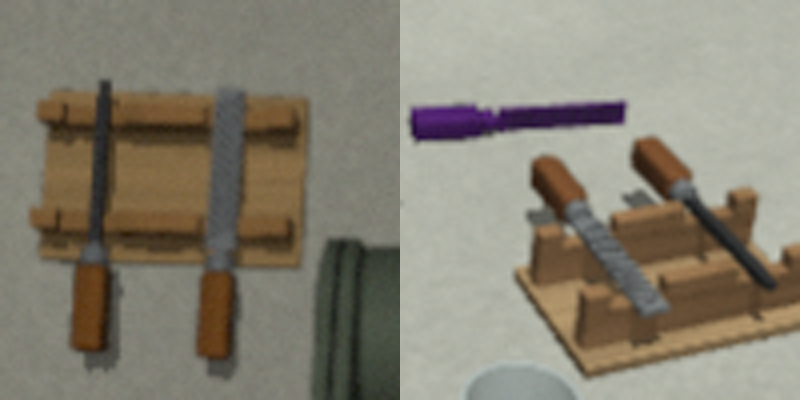

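The file lies in its own notches, top bbox (206–221, 177–245), the same as at the start. The square file is untouched and the robot is clear.

```bash
python3 -c "
from cell import *
print(finish_job())"
```

```text
the job is handed in; nothing more can be done
None
```

I dressed the bar's top end with three push strokes of about 93 mm at under about 11 N, lifting clear to carry the file back after each, then laid the file back in its own notches and handed the job in at about 31 s; I have no verdict back.

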